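Click a battery pack onto the free charger

TASK

Put the loose battery pack on charge: set it on the deck of the free charger with its open end towards the shoe, find the shoe by feel (it floats sideways) and slide the pack on until the spring catch clicks and the pack is fully home against the back stop, then let go. Do not ram or force it, and leave the pack that is already charging and the things lying about where they are.

Things in the scene. Friction and masses are not known exactly. Their poses are not given: they have to be found in the camera images.
- pack_center (a point): Centre of the loose battery pack, 28 mm above its underside. Cream case on a dark foot, 84 mm long (x), 56 mm wide (y), 56 mm high, 0.27 to 0.5 kg. It lies on the bench foot down, as it will sit on the charger. +x is the open end, which goes onto the shoe first; the tail (-x) has a maroon band and is closed.
- pack_mouth (a point): Mouth of the pack's T-slot: middle of the open end's lower edge (42 mm ahead of the centre, on the underside). The slot runs 76 mm along the pack: 20 mm wide between two lips 5 mm thick, above them 31 mm wide, roof 15 mm above the underside. A cross notch in the roof, 21 to 39 mm from the mouth, takes the catch.
- charger: The free charger (amber lamp), slate box fixed to the bench; origin on the bench under its centre, x = the way a pack slides on (roughly away from the robot), y left, z up. Base 200 (x) x 130 mm (y), flat dark deck 35 mm above the bench; the deck from x = -100 to +18 mm is free to land a pack on. Back stop: wall 110 mm wide, 20 mm thick, face at x = +80 mm, top 77 mm above the bench.
- shoe_line (a point): Point of the free charger on its middle line, on the deck, at the front end of the shoe (charger x = +18 mm); fixed to the housing. The shoe is an aluminium T-rail from here to the stop: stem 16 mm wide, flange 28 mm wide, 6.5 to 13 mm above the deck. It floats: it stands up to 11 mm left or right of this line, unmeasured, and stays where left; about 2 N shifts it.
- home (a point): Where the pack's centre is when fully home with the shoe in the middle (charger x = +38 mm, 28 mm above the deck); fixed to the housing. The open end is then against the back stop. A pack slid along the deck (or up to 1 mm above it) that meets the shoe within about 2.5 mm of true shifts the shoe and goes on; further off it butts against the shoe's end.
- catch (a joint): Free charger's spring catch: brass nose on the shoe, 32 mm behind its front end, top 19 mm above the deck. 0 m = up; grows as it is pressed (2 to 4 mm as the pack rides over it, 6 mm at most). About 5 to 12 N push the pack over it; when fully home it springs up into the notch (about 0) and holds the pack; then comes the hard stop.
- charger_b: The occupied charger (green lamp), the same in shape, origin and axes; not to be used.
- pack_b_center (a point): Centre of the second, identical pack, which sits fully home on the occupied charger; to be left alone.
- block: Aluminium block with a hole, 60 x 50 x 30 mm, origin at the centre of its underside; bystander.
- driver: Screwdriver lying on the bench, about 200 mm long and 30 mm thick, origin under its middle; bystander.
- paste: Grey jar with a white cap, 66 mm across, 70 mm high, origin at the centre of its underside; bystander.
- wrench: Steel spanner lying on the bench near the robot, about 175 mm long, 8 mm thick, origin under its middle; bystander.
- flat_bar: Steel flat bar lying near the robot, 200 x 25 x 5 mm, origin at the centre of its underside; bystander.

How it is judged (in metres and radians):
On the way:
1. the pack is threaded on the shoe and rides over the catch, pressing it down (value of joint catch above 0.0015 m and x of pack_center in the frame of charger between -0.002 and 0.042 m and y of pack_center in the frame of charger between -0.016 and 0.016 m and z of pack_center in the frame of charger between 0.06 and 0.0668 m and angle between the x axis of pack_center and the x axis of charger, either way round below 0.08 rad).
At the end, for the whole second after the job is handed in: The loose pack is on the free charger's shoe, within 3 mm of fully home (centre at x = 38 mm), underside within 3 mm of the deck, within 0.08 rad of the charger's x and 16 mm of its middle line, the catch sprung up again (under 1.5 mm down), at rest and let go (x of pack_center in the frame of charger between 0.035 and 0.042 m and y of pack_center in the frame of charger between -0.016 and 0.016 m and z of pack_center in the frame of charger between 0.06 and 0.0668 m and angle between the x axis of pack_center and the x axis of charger, either way round below 0.08 rad and value of joint catch below 0.0015 m and linear speed of pack below 0.01 m/s); the robot touches nothing.
It fails at once if the pack is rammed or forced at the shoe: more than 80 N between it and the free charger while it is at or on the shoe (contact force between pack and charger above 80 N and x of pack_center in the frame of charger above -0.027 m and horizontal distance between pack_center and charger below 0.06 m).
It fails at once if the pack that is already charging is moved by more than 8 mm (distance of pack_b_center from where it was at the start of the episode above 0.008 m).
It fails at once if a thing lying about (block, screwdriver, jar, spanner, flat bar) is moved by more than 15 mm (distance of any of block, driver, paste, wrench, flat_bar from where it was at the start of the episode above 0.015 m).
It also fails if it takes over 72 s, if anything falls off the work surface, if the arm or the gripper's body presses on something with over 40 N, if the wrist force passes 120 N, or if a joint passes its speed limit or range.

ROBOT

A 6-joint arm with a two-finger parallel gripper is mounted at the origin on the work surface. World frame = base frame: x ahead of the robot, y to its left, z up, the work surface at z = 0. Lengths are in mm, angles in rad, forces in N, time in s.
With the tool pointing down it reaches from about 275 to 1000 mm from the base axis. Payload 8.4 kg.
Tool frame: the origin (TCP) lies on the centre line of the jaws, within the pads' length; the fingertips stand r.tip_reach ahead of it and the grasp point (between the pads) lies 3 mm ahead of it (r.tip_reach is the distance from the TCP to the fingertips, in mm); z points along the fingers, y is the direction in which the jaws open and shut (so a half turn about z gives the same grasp; the last joint's range is limited). The gripper opens to 85 mm and grips with 20 to 120 N. Pads are 22 mm wide; open, the fingers measure 114 mm over their backs; the gripper's body (76 mm by 85 mm) begins 54 mm behind the grasp point. The pads swing forward as they close: fully open they stand 13 mm farther back than shut.
Start: joints at [-1.138, 0.353, 1.633, -0, 1.155, -0.002], TCP at [263.267, -566.85, 253.281] pointing down, gripper open.
Joint ranges: [-2.63, 2.63], [-0.92, 2.1], [0.06, 2.66], [-1.3, 4.44], [0, 2.69], [-3.02, 3.02]. Speed limits (rad/s): [2.22, 2.22, 2.79, 3.14, 3.14, 3.14].

INTERFACE

Orientations are given as [roll, pitch, yaw] about the fixed x, y, z axes, in that order (R = Rz(yaw) Ry(pitch) Rx(roll)).
In Python, from rig import sense, optics, r, nets gives the robot as it stands. The module is installed in compiled form; this text tells all that it offers.
- The arm moves only by the tool carry_out, never from a script. Its argument "increments" is a list that holds one entry, the list of rows, each a list of 6 numbers: the shift along the tool's x, y, z normalised to -1 to 1, where 1 is 40 cm, then the turn, a rotation vector about the tool's x, y, z normalised to -1 to 1, where 1 is 60 degrees. A call has 1 to 5 rows; each row is the pose to reach, as a shift and turn from the pose commanded when the call began, along the tool's axes at that moment; what a row does not reach only later rows make up. A row lasts 1/12 s, in which the tool goes at most 41.7 mm and 7.16 degrees, less where a joint would pass 70% of its speed; a pose out of reach is approached as far as the arm can. A call with a number of a shift or a turn outside -1 to 1 is refused whole. A call with a gripper value outside its range is refused whole. "hand" is the closure, from 0 (fully open) to 1 (shut), set as the call begins (left out, the last holds). The fingers move at their own pace and stop on an object; "squeeze" is the grip in N (left out, the last holds). Time passes only in rows, so rows that repeat a pose let the fingers close. It gives the time, the measured TCP pose, the force and the opening at its end, in the units of the state.
- sense(): the state, without advancing time (a new reading comes with each control period).
- optics.grab_frame(name): name is "side" or "top"; returns a dict with "img" (420x560x3 uint8, red, green, blue), "range_z" (420x560 float32, mm along the optical axis (not along the pixel's ray), 0 where there is no reading), "fov_y" (degrees; the focal length in pixels is half the picture's height over the tangent of half this angle, whatever the lens; pixels are square), "cx", "cy" (the principal point, pixels), "R" (3x3) and "t" (3): a world point X has camera coordinates R X + t. Camera axes: x right, y down, z forward; pixel columns grow to the right and rows downward; lengths in mm; the calibration is good to about 2 mm. A picture is of the moment at which its call begins.
- r.sign_off(): hands the job in, once; it reports no verdict.
Trained networks look in the newest picture that a camera, given by its name, has taken for a name from the list of things; names that differ only in an ending like _2 or _b are one class to them, and where a whole thing is asked for, a point or a joint stands for the part that bears it (a point fixed in the world has none). Each returns a list of dicts, best first, with "confidence" (0 to 1); they miss things now and then, are a little off and sometimes report something else, mostly with a low value. They report only what shows in the picture. A call takes as long as a camera call.
- nets.trace(target, camera): "mask" (420x560 bool, what is visible of it).
- nets.tip_of(target, camera): "point" ([x, y, z] in mm, in world coordinates, good to about 4 mm: a listed point, or the origin of a listed thing).
The state is a dict: "clock": time; "qpos": joint angles; "qvel": joint speeds; "joint_efforts": joint torques, N m; "eef_pos": TCP position; "tcp_rot": TCP orientation; "contact_force": force on the tool from outside, world axes, zero at the start; "wrist_torque": the same for the moment, N m; "opening": opening from 0.0 (shut) to 1.0 (fully open).
Only numpy, scipy, OpenCV 4.12 (cv2) and the standard library are available. Lean on these libraries where they do the work, as an engineer would, in place of code of your own. Each camera call takes 0.05 s, during which the arm holds its last target.

## Working session

There is one attempt and no reset: what is moved stays moved. The work goes in short steps, Python scripts to look and compute and a tool call to move; the robot and the scene stay as the last step left them, time stands still between calls to the robot, and variables do not carry over. Pictures are saved under pics/ and viewed, and the job is handed in when it is done.

Besides the shell and the picture viewer there is one more tool, called after "Emit:" as a command line: name --argument value ..., lists and objects as JSON in quotes. carry_out: Moves the arm, as the interface text tells. Its arguments: {"type":"object","properties":{"increments":{"type":"array","items":{"type":"array","items":{"type":"array","items":{"type":"number","minimum":-1,"maximum":1}}}},"hand":{"type":"number"},"squeeze":{"type":"number"}},"required":["increments"]}

```bash
mkdir -p pics; python3 - <<'E'
from rig import sense, optics, r, nets
import cv2
s=sense(); print({k:(v if not hasattr(v,'round') else v) for k,v in s.items()}); print(r.tip_reach)
for n in("side","top"):
    f=optics.grab_frame(n); cv2.imwrite(f"pics/{n}0.png",f["img"][:,:,::-1])
    print(n,f["fov_y"],f["cx"],f["cy"],f["R"],f["t"])
    for t in("pack_center","pack_mouth","charger","shoe_line","home","charger_b","pack_b_center","block","driver","paste","wrench","flat_bar"):
        print(t,[([round(float(x)) for x in d["point"]],round(d["confidence"],2)) for d in nets.tip_of(t,n)])
E
```

```text
{'clock': 0.0, 'qpos': array([-1.13840664e+00,  3.53656703e-01,  1.63416040e+00,  1.17143967e-05,
        1.15522753e+00, -2.42115440e-03]), 'qvel': array([-0.00090488, -0.00025653, -0.00131665, -0.00043883, -0.00034775,
       -0.00046828]), 'joint_efforts': array([-3.15500140e-03, -6.05263853e+01, -3.42068660e+01, -4.42666478e-04,
        9.35332733e-03, -8.32674004e-06]), 'eef_pos': array([ 263.06851084, -566.42106777,  252.54509199]), 'tcp_rot': array([-3.14014070e+00, -1.42259220e-05,  4.34806098e-01]), 'contact_force': array([-0.32295769,  0.0675907 , -0.38407869]), 'wrist_torque': array([-0.00386818, -0.00139434,  0.00270899]), 'opening': 0.9998526042513504}
22.0
side 42.10314470353655 282.55103246892406 211.89667951217797 [[-0.99785311 -0.06371317  0.01515896]
 [-0.04622127  0.52113656 -0.85222079]
 [ 0.0463978  -0.85109184 -0.52296264]] [ 524.33466596   38.15963098 1622.58775527]
pack_center [([465, 363, 29], 0.78)]
pack_mouth [([501, 387, -5], 0.67)]
charger [([616, -259, 2], 0.83), ([592, -4, 2], 0.75), ([610, 4, 34], 0.48)]
shoe_line [([613, 0, 37], 0.63)]
home [([633, 6,
[... 368 characters left out ...]
6763794e-04]
 [-9.88374607e-01 -1.53342997e-02 -1.51263000e-01]
 [ 1.51259431e-01  1.39895708e-03 -9.88493109e-01]] [  55.7436624   557.60084628 1247.38470766]
pack_center [([466, 367, 24], 0.96)]
pack_mouth [([506, 385, -3], 0.57)]
charger [([616, -259, -5], 0.85), ([653, -278, 64], 0.68), ([591, 2, -2], 0.65)]
shoe_line [([608, 4, 32], 0.72), ([616, -259, -1], 0.46)]
home [([634, 7, 59], 0.8)]
charger_b [([616, -259, -5], 0.85), ([653, -278, 64], 0.68), ([591, 2, -2], 0.65)]
pack_b_center [([652, -279, 65], 0.81)]
block [([690, 329, 0], 0.82)]
driver [([774, -91, 0], 0.76)]
paste [([624, 463, 2], 0.91)]
wrench [([289, -257, 1], 0.7)]
flat_bar [([288, -259, 2], 0.66), ([358, 121, 2], 0.65)]
```

View pics/side0.png

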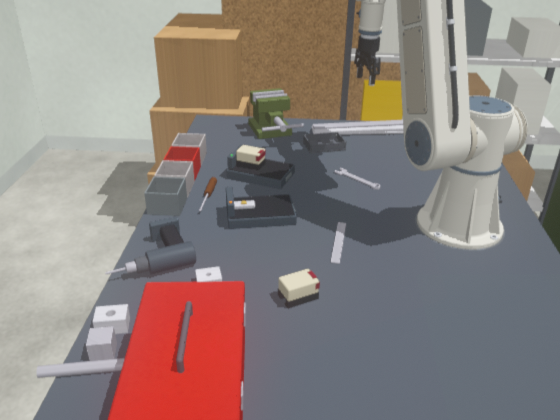

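View pics/top0.png

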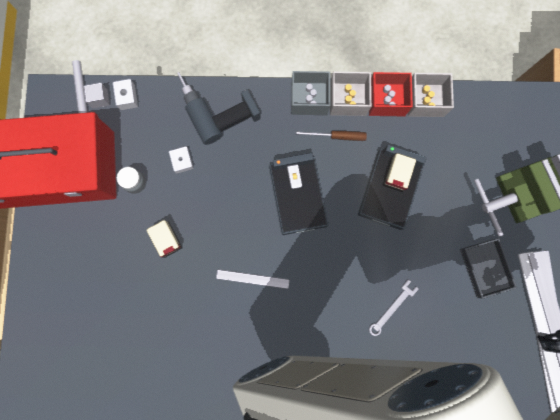

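The side view shows the pack at about (299,286) and the free charger at (262,210). In the top view they are at (163,238) and (298,192), with the shoe at (295,176). Next I'll measure poses from depth.

```bash
cat > h.py <<'E'
import numpy as np, cv2
from rig import sense, optics, r, nets
def cloud(f):
    H,W=f["range_z"].shape; fl=H/2/np.tan(np.radians(f["fov_y"]/2))
    v,u=np.mgrid[:H,:W]; z=f["range_z"].astype(float)
    P=np.stack([(u-f["cx"])/fl*z,(v-f["cy"])/fl*z,z],-1)
    X=(P-f["t"])@f["R"]; X[z==0]=np.nan
    return X
def rect(pts):
    (c,s,a)=cv2.minAreaRect(pts.astype(np.float32)); b=cv2.boxPoints((c,s,a)); return c,s,a,b
E
python3 - <<'E'
from h import *
np.set_printoptions(precision=1,suppress=True)
for n in("top","side"):
    f=optics.grab_frame(n); X=cloud(f); np.save(f"X{n}.npy",X)
    def reg(x0,x1,y0,y1,z0,z1):
        m=(X[...,0]>x0)&(X[...,0]<x1)&(X[...,1]>y0)&(X[...,1]<y1)&(X[...,2]>z0)&(X[...,2]<z1); return m
    print(n,"table z",np.nanmedian(X[reg(400,480,150,250,-20,20)][:,2]))
    for nm,a in dict(packtop=(400,530,300,430,48,65),deck=(450,760,-110,110,29,41),wall=(600,760,-110,110,68,85),shoe=(560,760,-60,60,43,60),deckb=(450,800,-380,-160,29,41)).items():
        m=reg(*a); p=X[m]; 
        if len(p)<5: print(nm,len(p));continue
        c,s,an,b=rect(p[:,:2]); print(nm,len(p),np.median(p[:,2]),"mean",p.mean(0),"rect",c,s,an,b.ravel())
    fr=f["img"]; 
    crop=(fr[140:245,250:350] if n=="top" else fr[170:240,210:310]); cv2.imwrite(f"pics/{n}_c.png",cv2.resize(crop[:,:,::-1],None,fx=5.5,fy=5.5,interpolation=cv2.INTER_CUBIC))
    crop=(fr[210:265,135:195] if n=="top" else fr[260:310,260:335]); cv2.imwrite(f"pics/{n}_p.png",cv2.resize(crop[:,:,::-1],None,fx=8,fy=8,interpolation=cv2.INTER_CUBIC))
E
```

```text
top table z 0.9699972849407626
packtop 662 56.6206382594948 mean [467.2 361.5  56.6] rect (467.8993835449219, 362.72332763671875) (84.8637466430664, 56.6705207824707) 29.35858154296875 [417.  366.6 444.8 317.2 518.8 358.8 491.  408.2]
deck 2738 36.022206460504876 mean [581.5  -4.1  35.9] rect (594.2822265625, -1.9555435180664062) (200.66111755371094, 130.38218688964844) 11.190516471862793 [483.2  42.5 508.5 -85.4 705.4 -46.4 680.1  81.5]
wall 319 77.71394226490753 mean [682.3  15.8  77.5] rect (683.545166015625, 15.921478271484375) (21.277061462402344, 109.69259643554688) 11.112067222595215 [662.5  67.7 683.7 -39.9 704.6 -35.8 683.4  71.8]
shoe 283 49.36446738029465 mean [646.3   9.7  49.8] rect (623.60986328125, -3.2278099060058594) (109.45298767089844, 101.52587890625) 12.719697952270508 [559.   34.2 581.4 -64.8 688.2 -40.7 665.8  58.3]
deckb 2291 36.266483516971455 mean [ 597.5 -251.2   36.1] rect (641.0687255859375, -227.9319610595703) (207.78900146484375, 227.39601135253906) 71.69367980957031 [ 500.5 -290.9  716.4 -362.3  781.6 -165.   565.8  -93.6]
side table z 0.28639532092101
[... 342 characters left out ...]
47) 11.92253303527832 [480.3  49.1 508.8 -85.8 704.6 -44.4 676.2  90.5]
wall 142 76.85970480711262 mean [680.1  26.2  76.5] rect (680.7997436523438, 21.520938873291016) (19.601369857788086, 113.47484588623047) 11.543228149414062 [659.8  75.1 682.6 -36.  701.8 -32.1 679.   79.1]
shoe 138 48.116028552519225 mean [642.4  14.6  48.3] rect (649.54150390625, 20.252492904663086) (81.71975708007812, 59.896812438964844) 11.625288963317871 [603.5  41.4 615.6 -17.3 695.6  -0.8 683.5  57.8]
deckb 778 34.986724587693146 mean [ 599.5 -235.8   34.9] rect (634.86083984375, -246.44033813476562) (149.43580627441406, 256.8301086425781) 87.52973175048828 [ 503.3 -315.6  759.9 -326.6  766.4 -177.3  509.8 -166.3]
```

```bash
python3 - <<'E'
import cv2,numpy as np
a=[cv2.imread(f"pics/{n}.png") for n in("top_c","side_c","top_p","side_p")]
a=[cv2.resize(i,(390,int(i.shape[0]*390/i.shape[1]))) for i in a]
H=410
o=np.zeros((H*2,800,3),np.uint8)
for k,i in enumerate(a):
    i=i[:H]; o[(k//2)*H:(k//2)*H+i.shape[0],(k%2)*400:(k%2)*400+390]=i
cv2.imwrite("pics/m1.png",cv2.resize(o,(585,600)))
E
```

```text
(no output)
```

View pics/m1.png

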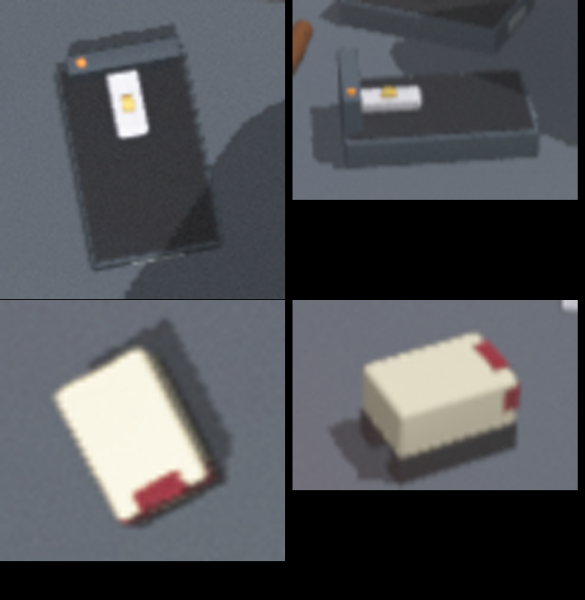

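The top view crop shows the maroon tail nearest the robot, so the open end points at about +29°. The shoe looks left of the middle line. I'll measure it, and write the move helper.

```bash
cat >> h.py <<'E'
from scipy.spatial.transform import Rotation as Ro
def cur():
    s=sense(); return s["eef_pos"],Ro.from_euler("xyz",s["tcp_rot"]),s
def inc(p,yaw):
    x,R,s=cur(); d=R.inv().apply(np.array(p)-x)/400
    w=(R.inv()*Ro.from_euler("xyz",[np.pi,0,yaw])).as_rotvec()/np.radians(60)
    print("inc",np.round(np.r_[d,w],5).tolist(),"dist",np.linalg.norm(d)*400,"rot rows",np.linalg.norm(w)*60/7.16)
CH=np.array([593.3,0.2]); CY=0.1965
def ch2w(x,y): c,s=np.cos(CY),np.sin(CY); return CH+np.array([c*x-s*y,s*x+c*y])
def w2ch(p): c,s=np.cos(CY),np.sin(CY); d=np.array(p)[...,:2]-CH; return np.stack([c*d[...,0]+s*d[...,1],-s*d[...,0]+c*d[...,1]],-1)
E
python3 - <<'E'
from h import *
np.set_printoptions(precision=1,suppress=True)
for n in("top","side"):
    f=optics.grab_frame(n); X=cloud(f); I=f["img"].astype(int)
    m=(I.min(-1)>150)&(abs(X[...,0]-640)<80)&(abs(X[...,1]-10)<60)
    p=X[m]; c=w2ch(p); 
    print(n,m.sum(),c.min(0),c.max(0),c.mean(0),np.percentile(p[:,2],[5,50,95]))
    c2,s,a,b=rect(p[:,:2]); print(c2,s,a,w2ch(np.array(c2)))
    for lo in range(20,80,10):
        q=c[(c[:,0]>lo)&(c[:,0]<lo+10)]; 
        if len(q): print(lo,q[:,1].min(),q[:,1].max())
    m=(X[...,2]>29)&(X[...,2]<41)&(abs(X[...,0]-600)<150)&(abs(X[...,1])<110); q=w2ch(X[m]); print("deck",np.percentile(q,[.5,99.5],axis=0).ravel())
    m=(X[...,2]>70)&(X[...,2]<85)&(abs(X[...,0]-680)<60)&(abs(X[...,1])<110); q=w2ch(X[m]); print("wall",np.percentile(q,[.5,99.5],axis=0).ravel(), q.mean(0))
inc([467,363,200],0.51)
E
```

```text
top 223 [ 19.3 -14.6] [82.9 14.2] [50.9  0.2] [42.5 49.4 54.1]
(643.4354248046875, 9.97901725769043) (63.62276840209961, 28.77789306640625) 11.399439811706543 [51.1 -0.2]
20 -14.574087864691677 13.34718671192697
30 -13.450506538672403 13.396391994548658
40 -14.60370268521769 13.594445392846005
50 -13.837717154234486 14.19792553219041
60 -13.540493164024907 13.260286252692987
70 -14.529144282066346 13.670688468254069
deck [-97.8 -66.7  90.5  61.8]
wall [ 80.8 -56.5 102.1  51.5] [90.5 -2.3]
side 125 [ 18.3 -14.7] [78.1 23.1] [48.2  6.1] [39.8 47.5 51.1]
(639.6549072265625, 13.929280281066895) (59.54021453857422, 37.69625473022461) 9.811861038208008 [48.1  4.4]
20 -12.723564325564247 20.614081177274834
30 -7.38687823009357 20.796619849509888
40 -11.441552938331725 20.202765426859223
50 -14.708217141301786 23.085497929219073
60 -12.579265266735545 19.631336157756714
70 -13.326658723492695 15.886928149357228
deck [-98.1 -64.8  98.2  67.5]
wall [ 80.3 -52.9  99.9  58. ] [90.2  7.4]
inc [1.44112, -1.8938, 0.1332, 2e-05, -2e-05, -0.0718] dist 953.3971224207079 rot rows 0.6017083263515536
```

Emit:
carry_out --increments '[[[0.3,-0.394,0,0,0,0],[0.3,-0.394,0,0,0,0],[0.3,-0.394,0,0,0,0],[0.3,-0.394,0,0,0,0],[0.3,-0.394,0,0,0,0]]]' --hand 0 --squeeze 60

```text
clock: 1.92
eef_pos: [305.6, -370.5, 253.1]
tcp_rot: [-3.141, -0.0, 0.435]
contact_force: [0.6, 0.5, 0.4]
opening: 0.998
```

Emit:
carry_out --increments '[[[0.3,-0.394,0,0,0,0],[0.3,-0.394,0,0,0,0],[0.3,-0.394,0,0,0,0],[0.3,-0.394,0,0,0,0],[0.3,-0.394,0,0,0,0]]]'

```text
clock: 2.33
eef_pos: [348.0, -177.4, 253.5]
tcp_rot: [-3.142, -0.001, 0.435]
contact_force: [0.6, 0.4, -0.7]
opening: 0.998
```

Emit:
carry_out --increments '[[[0.3,-0.394,0,0,0,0],[0.3,-0.394,0,0,0,0],[0.3,-0.394,0,0,0,0],[0.3,-0.394,0,0,0,0],[0.3,-0.394,0,0,0,0]]]'

```text
clock: 2.75
eef_pos: [390.8, 16.3, 253.7]
tcp_rot: [3.142, -0.001, 0.435]
contact_force: [1.1, 0.4, -0.0]
opening: 0.998
```

```bash
python3 - <<'E'
from h import *
print(cur()[2]); inc([467,363,130],0.51)
E
```

```text
{'clock': 2.75, 'qpos': array([ 3.75607221e-02, -2.75114391e-02,  2.09614100e+00,  5.68579880e-04,
        1.07158535e+00,  1.17272083e+00]), 'qvel': array([ 0.92708625,  0.15203814, -0.14575038, -0.01397911, -0.00730692,
        0.90367412]), 'joint_efforts': array([ -6.1652112 , -32.5491786 , -30.64826131,   0.19854016,
         0.23245137,  -1.06272563]), 'eef_pos': array([390.84277289,  16.34850657, 253.74656857]), 'tcp_rot': array([ 3.14151911e+00, -1.46361074e-03,  4.35364414e-01]), 'contact_force': array([ 1.12441356,  0.4027415 , -0.01252341]), 'wrist_torque': array([-0.00872488,  0.03812074, -0.03309015]), 'opening': 0.9983643394675192}
inc [0.53767, -0.70551, 0.3101, 0.00012, -0.00139, -0.07127] dist 375.87284335769164 rot rows 0.5973646648046269
```

Emit:
carry_out --increments '[[[0.3,-0.394,0.1,0,0,-0.035],[0.3,-0.394,0.1,0,0,-0.035],[0.3,-0.394,0.1,0,0,-0.035],[0.3,-0.394,0.1,0,0,-0.035],[0.3,-0.394,0.1,0,0,-0.07]]]'

```text
clock: 3.17
eef_pos: [433.2, 209.9, 213.0]
tcp_rot: [-3.141, -0.001, 0.508]
contact_force: [0.6, -1.2, 0.3]
opening: 0.999
```

```bash
python3 - <<'E'
from h import *
inc([467,363,130],0.51)
E
```

```text
inc [0.25989, -0.29319, 0.20779, -9e-05, -0.00087, -0.00145] dist 177.39545104755555 rot rows 0.014197460270091904
```

Emit:
carry_out --increments '[[[0.25,-0.27,0.2,0,0,0],[0.25,-0.27,0.2,0,0,0],[0.25,-0.27,0.2,0,0,0],[0.25,-0.27,0.2,0,0,0],[0.25,-0.27,0.2,0,0,0]]]'

```text
clock: 3.58
eef_pos: [468.0, 354.7, 129.5]
tcp_rot: [-3.141, 0.001, 0.51]
contact_force: [-0.8, -1.4, 0.3]
opening: 1.0
```

Emit:
carry_out --increments '[[[0,0,0,0,0,0],[0,0,0,0,0,0]]]'

```text
clock: 3.75
eef_pos: [467.5, 349.8, 133.0]
tcp_rot: [3.141, 0.001, 0.509]
contact_force: [1.0, -0.7, 0.4]
opening: 1.0
```

```bash
python3 - <<'E'
from h import *
np.set_printoptions(precision=1,suppress=True)
inc([467,363,130],0.51)
for n in("top","side"):
    f=optics.grab_frame(n); X=cloud(f); cv2.imwrite(f"pics/{n}1.png",f["img"][:,:,::-1])
    print(n,[(np.array(d["point"]),round(d["confidence"],2)) for t in("pack_center","pack_mouth") for d in nets.tip_of(t,n)])
    cv2.imwrite(f"pics/{n}1c.png",cv2.resize((f["img"][180:280,100:230] if n=="top" else f["img"][200:330,220:390])[:,:,::-1],None,fx=4,fy=4))
E
```

```text
inc [0.01502, -0.02948, 0.00757, 0.00032, 0.0011, -0.00116] dist 13.576769197545335 rot rows 0.013670573199148798
top [(array([465.6, 366.3,  24.7]), 0.39), (array([505.6, 387. ,  -1. ]), 0.65)]
side [(array([463.2, 362.3,  29.3]), 0.74), (array([613.1,   1.2,  35.4]), 0.34), (array([503.1, 390.1,  -4.1]), 0.73), (array([632. ,   5.6,  63.9]), 0.39)]
```

View pics/side1c.png

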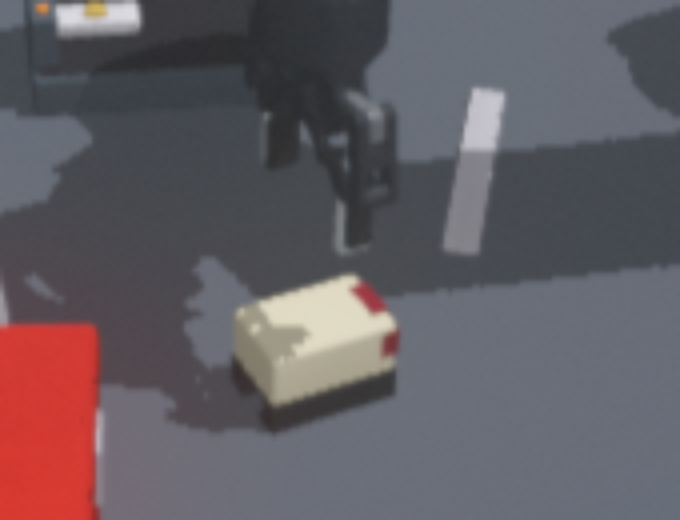

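View pics/top1c.png

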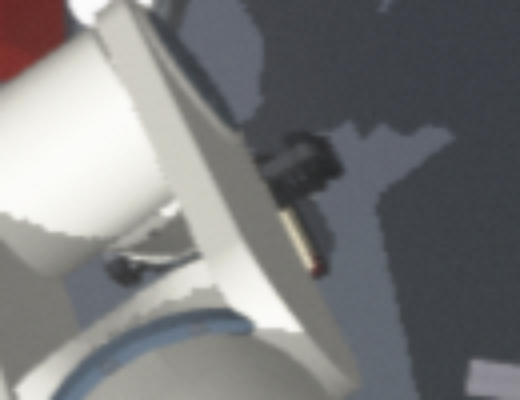

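The side crop shows the open jaws behind and above the pack, with the maroon tail on the robot's side. I'll align, then descend.

Emit:
carry_out --increments '[[[0.015,-0.0295,0.03,0,0,0],[0.015,-0.0295,0.03,0,0,0],[0.015,-0.0295,0.03,0,0,0]]]'

```text
clock: 4.3
eef_pos: [467.2, 363.0, 121.3]
tcp_rot: [3.141, 0.001, 0.508]
contact_force: [-0.4, -0.8, -0.2]
opening: 0.999
```

```bash
python3 - <<'E'
from h import *
inc([467,363.3,32],0.511)
E
```

```text
inc [9e-05, -0.00099, 0.22334, 0.00016, 0.00052, -0.00251] dist 89.33557914984557 rot rows 0.021519325647069112
```

Emit:
carry_out --increments '[[[0,-0.001,0.08,0,0,-0.002],[0,-0.001,0.16,0,0,-0.002],[0,-0.001,0.2,0,0,-0.002],[0,-0.001,0.223,0,0,-0.002],[0,-0.001,0.223,0,0,-0.002]]]'

```text
clock: 4.72
eef_pos: [466.4, 362.6, 30.7]
tcp_rot: [3.141, 0.003, 0.51]
contact_force: [-0.5, -0.6, 0.3]
opening: 1.001
```

Emit:
carry_out --increments '[[[0,0,0,0,0,0],[0,0,0,0,0,0],[0,0,0,0,0,0],[0,0,0,0,0,0],[0,0,0,0,0,0]]]' --hand 1 --squeeze 60

```text
clock: 5.13
eef_pos: [468.3, 364.5, 33.9]
tcp_rot: [-3.141, -0.003, 0.51]
contact_force: [-1.2, 0.3, 6.3]
opening: 0.649
```

Emit:
carry_out --increments '[[[0,0,0,0,0,0],[0,0,0,0,0,0],[0,0,0,0,0,0],[0,0,0,0,0,0],[0,0,0,0,0,0]]]'

```text
clock: 5.55
eef_pos: [468.2, 364.5, 33.9]
tcp_rot: [-3.141, -0.003, 0.51]
contact_force: [-0.8, 1.3, 7.1]
opening: 0.646
```

Emit:
carry_out --increments '[[[0,0,-0.08,0,0,0],[0,0,-0.16,0,0,0],[0,0,-0.24,0,0,0],[0,0,-0.24,0,0,0],[0,0,-0.24,0,0,0]]]'

```text
clock: 5.97
eef_pos: [468.2, 364.4, 130.2]
tcp_rot: [-3.141, -0.004, 0.51]
contact_force: [0.4, 0.7, -5.0]
opening: 0.65
```

```bash
python3 - <<'E'
from h import *
p=ch2w(-52,1); print(p,sense()["opening"],sense()["contact_force"]); inc([*p,125],0.197)
E
```

```text
[542.10545447  -8.97161426] 0.6497056356378097 [ 0.37095111  0.68608287 -5.0259657 ]
inc [-0.29466, 0.90478, 0.01128, -0.00119, -0.00396, 0.29917] dist 380.6479898342234 rot rows 2.507243470433482
```

Emit:
carry_out --increments '[[[-0.02,0.06,0,0,0,0.03],[-0.05,0.14,0,0,0,0.08],[-0.075,0.22,0,0,0,0.14],[-0.1,0.3,0,0,0,0.2],[-0.124,0.38,0,0,0,0.25]]]'

```text
clock: 6.38
eef_pos: [496.7, 204.9, 126.3]
tcp_rot: [3.141, 0.003, 0.246]
contact_force: [0.3, -0.0, -5.1]
opening: 0.646
```

```bash
python3 - <<'E'
from h import *
p=ch2w(-52,1); inc([*p,125],0.197)
E
```

```text
inc [-0.02001, 0.54614, 0.00368, 0.00055, 0.00295, 0.04661] dist 218.60744622468462 rot rows 0.3914320513123634
```

Emit:
carry_out --increments '[[[0,0.08,0,0,0,0.02],[-0.01,0.18,0,0,0,0.04],[-0.02,0.28,0,0,0,0.046],[-0.02,0.38,0,0,0,0.046],[-0.02,0.46,0,0,0,0.046]]]'

```text
clock: 6.8
eef_pos: [534.3, 23.8, 126.4]
tcp_rot: [-3.142, 0.003, 0.2]
contact_force: [1.4, -0.1, -5.9]
opening: 0.65
```

Emit:
carry_out --increments '[[[0,0.05,0,0,0,0],[0,0.05,0,0,0,0],[0,0.05,0,0,0,0]]]'

```text
clock: 7.05
eef_pos: [538.5, 5.8, 126.5]
tcp_rot: [-3.141, 0.003, 0.198]
contact_force: [-0.9, 0.4, -4.5]
opening: 0.647
```

```bash
python3 - <<'E'
from h import *
p=ch2w(-52,1); inc([*p,110],0.197); print(sense()["contact_force"])
E
```

```text
inc [0.00173, 0.03795, 0.04132, -0.00059, 0.00255, 0.00064] dist 22.453755674013305 rot rows 0.022554143366582048
[-0.91997774  0.40570226 -4.54988632]
```

Emit:
carry_out --increments '[[[0.001,0.038,0.02,0,0.0025,0],[0.001,0.038,0.042,0,0.0025,0],[0.001,0.038,0.042,0,0.0025,0],[0.001,0.038,0.042,0,0.0025,0]]]'

```text
clock: 7.38
eef_pos: [541.7, -6.9, 110.1]
tcp_rot: [-3.141, 0.0, 0.201]
contact_force: [-0.2, -0.0, -3.7]
opening: 0.648
```

```bash
python3 - <<'E'
from h import *
np.set_printoptions(precision=1,suppress=True)
for n in("top","side"):
    f=optics.grab_frame(n); X=cloud(f)
    c=(f["img"][130:250,220:360] if n=="top" else f["img"][150:270,200:350])
    cv2.imwrite(f"pics/{n}2c.png",cv2.resize(c[:,:,::-1],None,fx=4.5,fy=4.5,interpolation=cv2.INTER_CUBIC))
    I=f["img"].astype(int)
    m=(I.min(-1)>150)&(abs(X[...,0]-640)<80)&(abs(X[...,1]-10)<60)&(X[...,2]<58)
    c=w2ch(X[m]); print(n,len(c)); 
    if len(c): print(c.min(0),c.max(0))
    for t in ("pack_center","shoe_line","home","pack_mouth"):
        print(t,[(np.array(d["point"]),w2ch(np.array(d["point"])),round(d["confidence"],2)) for d in nets.tip_of(t,n)])
x=sense(); print(x["eef_pos"],w2ch(x["eef_pos"]),x["tcp_rot"],x["contact_force"])
E
```

```text
top 0
pack_center [(array([538.7, -10.1, 104.2]), array([-55.6,   0.6]), 0.4)]
shoe_line []
home [(array([ 617.7, -258.8,   -3.2]), array([ -26.6, -258.8]), 0.3)]
pack_mouth [(array([686.5, 326.5,  -4.8]), array([155.1, 301.8]), 0.34)]
side 28
[22.6 -4.3] [74.5 17.6]
pack_center [(array([540.3,  -9.2, 107.3]), array([-53.8,   1.1]), 0.71)]
shoe_line [(array([609.1,   2.4,  31.4]), array([15.9, -0.9]), 0.63), (array([593.7,  -1.4,   1.2]), array([ 0.1, -1.6]), 0.2)]
home []
pack_mouth [(array([579.6,   2.3,  74.6]), array([-13. ,   4.7]), 0.95), (array([632. ,  10.2,  63.1]), array([39.9,  2.3]), 0.24)]
[543.1  -7.9 111.5] [-50.8   1.9] [ 3.1 -0.   0.2] [ 0.  -0.7 -4.4]
```

View pics/side2c.png

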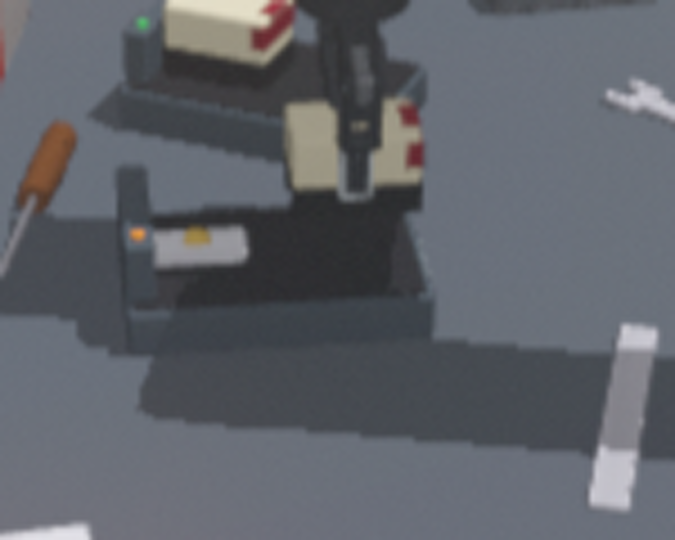

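View pics/top2c.png

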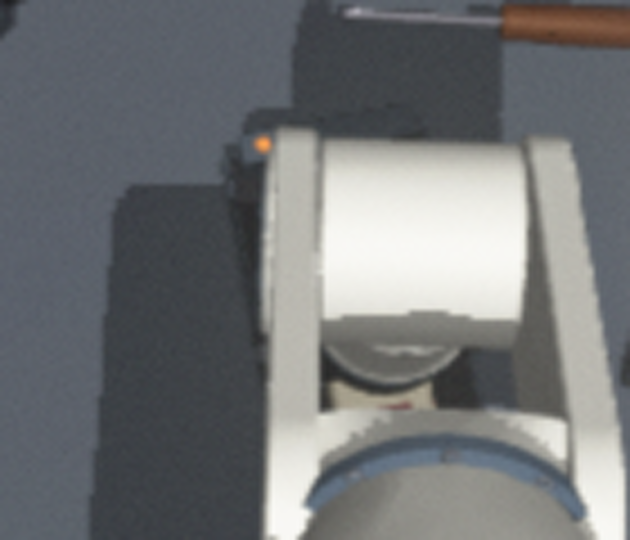

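The side crop shows the pack held level above the deck, front clear of the shoe. I'll lower it.

Emit:
carry_out --increments '[[[0,0,0.03,0,0,-0.004],[0,0,0.06,0,0,-0.004],[0,0,0.085,0,0,-0.004],[0,0,0.095,0,0,-0.004],[0,0,0.095,0,0,-0.004]]]'

```text
clock: 8.3
eef_pos: [541.8, -7.9, 71.3]
tcp_rot: [-3.141, 0.001, 0.204]
contact_force: [0.2, 0.2, -5.9]
opening: 0.645
```

```bash
cat >>h.py <<'E'
def st():
    s=sense(); c,q=np.cos(CY),np.sin(CY); F=s["contact_force"]
    print("t",round(s["clock"],2),"ch",np.round(w2ch(s["eef_pos"]),2),"z",round(s["eef_pos"][2],2),"rot",np.round(s["tcp_rot"],4),"Fch",np.round([c*F[0]+q*F[1],-q*F[0]+c*F[1],F[2]],1),"M",np.round(s["wrist_torque"],2),"op",round(s["opening"],3))
E
python3 - <<'E'
from h import *
st()
E
```

```text
t 8.3 ch [-52.08   2.09] z 71.33 rot [-3.1409e+00  7.0000e-04  2.0430e-01] Fch [ 0.2  0.2 -5.9] M [0.02 0.02 0.02] op 0.645
```

Emit:
carry_out --increments '[[[0,0,0.003,0,0,0.007],[0,0,0.003,0,0,0.007],[0,0,0.003,0,0,0.007]]]'

```text
clock: 8.55
eef_pos: [543.4, -7.9, 72.3]
tcp_rot: [3.142, -0.003, 0.197]
contact_force: [0.5, 0.4, -4.9]
opening: 0.649
```

Emit:
carry_out --increments '[[[0,0,0.0025,0,0,0],[0,0,0.0025,0,0,0],[0,0,0.0025,0,0,0]]]'

```text
clock: 8.8
eef_pos: [543.3, -7.9, 71.3]
tcp_rot: [3.142, -0.003, 0.197]
contact_force: [-1.1, 0.3, -4.8]
opening: 0.649
```

```bash
python3 - <<'E'
from h import *
st()
E
```

```text
t 8.8 ch [-50.65   1.83] z 71.33 rot [ 3.1415e+00 -3.1000e-03  1.9710e-01] Fch [-1.   0.5 -4.8] M [-0.03  0.04  0.02] op 0.649
```

Emit:
carry_out --increments '[[[0,0,0.002,0,0,0],[0,0,0.002,0,0,0],[0,0,0.002,0,0,0]]]'

```text
clock: 9.05
eef_pos: [543.1, -7.9, 70.3]
tcp_rot: [-3.142, -0.003, 0.197]
contact_force: [0.8, -0.1, -3.6]
opening: 0.65
```

Emit:
carry_out --increments '[[[0,0,0.002,0,0,0],[0,0,0.002,0,0,0],[0,0,0.002,0,0,0]]]'

```text
clock: 9.3
eef_pos: [543.1, -7.9, 69.4]
tcp_rot: [-3.142, -0.003, 0.197]
contact_force: [0.1, 0.3, -4.9]
opening: 0.647
```

Emit:
carry_out --increments '[[[0,0,0.002,0,0,0],[0,0,0.002,0,0,0],[0,0,0.002,0,0,0]]]'

```text
clock: 9.55
eef_pos: [543.2, -7.9, 68.9]
tcp_rot: [3.142, -0.003, 0.197]
contact_force: [-0.7, 1.1, 0.6]
opening: 0.649
```

Contact with the deck (about 5 N taken up). Sliding forward now.

Emit:
carry_out --increments '[[[0.01,0,0,0,0,0],[0.02,0,0,0,0,0],[0.03,0,0,0,0,0],[0.04,0,0,0,0,0],[0.045,0,0,0,0,0]]]'

```text
clock: 9.97
eef_pos: [561.2, -4.3, 68.9]
tcp_rot: [3.142, -0.003, 0.197]
contact_force: [-5.7, -2.7, 7.1]
opening: 0.65
```

```bash
python3 - <<'E'
from h import *
st()
E
```

```text
t 9.97 ch [-32.39   1.82] z 68.89 rot [ 3.1416e+00 -2.6000e-03  1.9720e-01] Fch [-6.1 -1.6  7.1] M [-0.13  0.91  0.09] op 0.65
```

Emit:
carry_out --increments '[[[0.004,0,0,0,0,0],[0.008,0,0,0,0,0],[0.01,0,0,0,0,0],[0.01,0,0,0,0,0]]]'

```text
clock: 10.3
eef_pos: [564.5, -3.6, 68.9]
tcp_rot: [-3.142, -0.002, 0.197]
contact_force: [-5.1, -1.0, 5.8]
opening: 0.643
```

```bash
python3 - <<'E'
from h import *
st()
E
```

```text
t 10.3 ch [-28.95   1.89] z 68.89 rot [-3.1415e+00 -1.9000e-03  1.9720e-01] Fch [-5.2  0.1  5.8] M [-0.06  0.65  0.04] op 0.643
```

Emit:
carry_out --increments '[[[0,0,-0.001,0,0,0],[0.005,0,-0.001,0,0,0],[0.01,0,-0.001,0,0,0],[0.01,0,-0.001,0,0,0]]]'

```text
clock: 10.63
eef_pos: [569.4, -2.7, 69.0]
tcp_rot: [3.141, -0.004, 0.197]
contact_force: [0.0, 0.7, -5.3]
opening: 0.651
```

```bash
python3 - <<'E'
from h import *
st()
E
```

```text
t 10.63 ch [-23.96   1.82] z 69.0 rot [ 3.1415 -0.0036  0.1971] Fch [ 0.2  0.7 -5.3] M [-0.07  0.01  0.02] op 0.651
```

Emit:
carry_out --increments '[[[0.003,0,0,0,0,0],[0.006,0,0,0,0,0],[0.0075,0,0,0,0,0],[0.0075,0,0,0,0,0]]]'

```text
clock: 10.97
eef_pos: [571.8, -2.2, 69.1]
tcp_rot: [3.142, -0.003, 0.197]
contact_force: [-0.9, -0.8, -4.8]
opening: 0.652
```

```bash
python3 - <<'E'
from h import *
st()
E
```

```text
t 10.97 ch [-21.54   1.83] z 69.1 rot [ 3.1416e+00 -2.9000e-03  1.9710e-01] Fch [-1.  -0.6 -4.8] M [ 0.01 -0.02  0.03] op 0.652
```

Emit:
carry_out --increments '[[[0.0025,0,0,0,0,0],[0.005,0,0,0,0,0],[0.005,0,0,0,0,0]]]'

```text
clock: 11.22
eef_pos: [573.8, -1.8, 69.2]
tcp_rot: [3.142, -0.003, 0.197]
contact_force: [0.3, -0.4, -4.5]
opening: 0.649
```

Emit:
carry_out --increments '[[[0.0025,0,0,0,0,0],[0.005,0,0,0,0,0],[0.005,0,0,0,0,0]]]'

```text
clock: 11.47
eef_pos: [575.8, -1.4, 69.2]
tcp_rot: [3.142, -0.003, 0.197]
contact_force: [0.4, 0.5, -4.7]
opening: 0.647
```

```bash
python3 - <<'E'
from h import *
st()
E
```

```text
t 11.47 ch [-17.5    1.86] z 69.23 rot [ 3.1416e+00 -3.0000e-03  1.9710e-01] Fch [ 0.5  0.4 -4.7] M [-0.04 -0.02  0.03] op 0.647
```

Emit:
carry_out --increments '[[[0.0025,0,0,0,0,0],[0.005,0,0,0,0,0],[0.0075,0,0,0,0,0],[0.0075,0,0,0,0,0]]]'

```text
clock: 11.8
eef_pos: [578.7, -0.8, 69.2]
tcp_rot: [3.142, -0.003, 0.197]
contact_force: [-0.1, -0.2, -5.2]
opening: 0.652
```

Emit:
carry_out --increments '[[[0.0025,0,0.0003,0,0,0],[0.005,0,0.0005,0,0,0],[0.0075,0,0.0005,0,0,0],[0.0075,0,0.0005,0,0,0]]]'

```text
clock: 12.13
eef_pos: [581.7, -0.3, 69.0]
tcp_rot: [3.142, -0.003, 0.197]
contact_force: [-0.2, 0.5, -4.4]
opening: 0.649
```

```bash
python3 - <<'E'
from h import *
st()
f=optics.grab_frame("side"); c=f["img"][150:250,200:330]
cv2.imwrite("pics/side3.png",cv2.resize(c[:,:,::-1],None,fx=5,fy=5,interpolation=cv2.INTER_CUBIC))
E
```

```text
t 12.13 ch [-11.49   1.83] z 69.03 rot [ 3.1415e+00 -3.0000e-03  1.9710e-01] Fch [-0.1  0.5 -4.4] M [ 0.03 -0.01 -0.  ] op 0.649
```

View pics/side3.png

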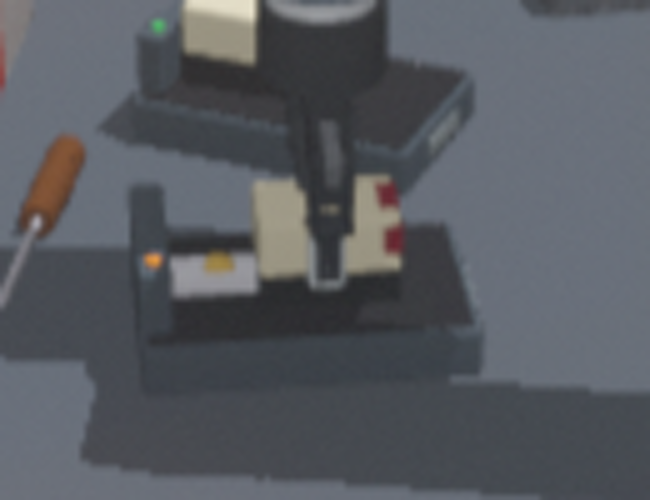

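The side crop shows the pack front (about x=255) over the shoe's front end with no resistance, so it is threading. Continuing towards the catch.

Emit:
carry_out --increments '[[[0.005,0,0,0,0,0],[0.01,0,0,0,0,0],[0.015,0,0,0,0,0],[0.02,0,0,0,0,0],[0.02,0,0,0,0,0]]]'

```text
clock: 12.6
eef_pos: [589.8, 1.4, 69.1]
tcp_rot: [3.142, -0.003, 0.197]
contact_force: [0.1, 0.1, -4.1]
opening: 0.648
```

Emit:
carry_out --increments '[[[0.005,0,0.0003,0,0,0],[0.01,0,0.0003,0,0,0],[0.015,0,0.0003,0,0,0],[0.02,0,0.0003,0,0,0],[0.02,0,0.0003,0,0,0]]]'

```text
clock: 13.02
eef_pos: [597.7, 3.0, 68.9]
tcp_rot: [3.142, -0.003, 0.197]
contact_force: [-0.1, -0.2, -4.0]
opening: 0.649
```

```bash
python3 - <<'E'
from h import *
st()
E
```

```text
t 13.02 ch [4.89 1.84] z 68.95 rot [ 3.1415 -0.0034  0.1971] Fch [-0.2 -0.2 -4. ] M [ 0.03 -0.06  0.02] op 0.649
```

Emit:
carry_out --increments '[[[0.004,0,0,0,0,0],[0.008,0,0,0,0,0],[0.01,0,0,0,0,0],[0.01,0,0,0,0,0]]]'

```text
clock: 13.35
eef_pos: [601.2, 3.7, 68.9]
tcp_rot: [3.142, -0.003, 0.197]
contact_force: [-1.2, -0.3, -2.8]
opening: 0.649
```

Emit:
carry_out --increments '[[[0.004,0,0,0,0,0],[0.008,0,0,0,0,0],[0.01,0,0,0,0,0],[0.01,0,0,0,0,0]]]'

```text
clock: 13.68
eef_pos: [602.6, 4.1, 69.0]
tcp_rot: [-3.141, 0.002, 0.197]
contact_force: [-11.0, -1.6, 8.5]
opening: 0.645
```

```bash
python3 - <<'E'
from h import *
st()
E
```

```text
t 13.68 ch [9.88 2.02] z 69.04 rot [-3.1411e+00  2.2000e-03  1.9720e-01] Fch [-11.1   0.5   8.5] M [-0.34  1.48 -0.04] op 0.645
```

Contact with the catch where expected (x≈9.9, 11 N). Pushing on gently.

Emit:
carry_out --increments '[[[0.003,0,0,0,0,0],[0.005,0,0,0,0,0],[0.005,0,0,0,0,0]]]'

```text
clock: 13.93
eef_pos: [603.7, 4.4, 69.1]
tcp_rot: [-3.141, 0.004, 0.197]
contact_force: [-14.7, -3.1, 12.4]
opening: 0.645
```

Emit:
carry_out --increments '[[[0.003,0,0,0,0,0],[0.005,0,0,0,0,0],[0.005,0,0,0,0,0]]]'

```text
clock: 14.18
eef_pos: [607.1, 5.0, 69.3]
tcp_rot: [-3.141, 0.001, 0.197]
contact_force: [-7.9, -1.5, 9.0]
opening: 0.648
```

```bash
python3 - <<'E'
from h import *
st()
E
```

```text
t 14.18 ch [14.51  1.96] z 69.35 rot [-3.1412e+00  6.0000e-04  1.9710e-01] Fch [-8.1  0.1  9. ] M [-0.15  0.73  0.01] op 0.648
```

Emit:
carry_out --increments '[[[0.005,0,0,0,0,0],[0.01,0,0,0,0,0],[0.015,0,0,0,0,0],[0.02,0,0,0,0,0],[0.02,0,0,0,0,0]]]'

```text
clock: 14.6
eef_pos: [618.0, 6.8, 70.2]
tcp_rot: [3.141, -0.005, 0.197]
contact_force: [-1.0, 0.2, 5.1]
opening: 0.65
```

```bash
python3 - <<'E'
from h import *
st()
E
```

```text
t 14.6 ch [25.53  1.68] z 70.19 rot [ 3.1412 -0.0051  0.197 ] Fch [-0.9  0.4  5.1] M [ 0.03 -0.05 -0.  ] op 0.65
```

Emit:
carry_out --increments '[[[0.005,0,0,0,0,0],[0.01,0,0,0,0,0],[0.015,0,0,0,0,0],[0.02,0,0,0,0,0],[0.02,0,0,0,0,0]]]'

```text
clock: 15.02
eef_pos: [626.5, 8.5, 70.2]
tcp_rot: [3.141, -0.006, 0.197]
contact_force: [2.8, 1.0, 2.2]
opening: 0.647
```

```bash
python3 - <<'E'
from h import *
st()
E
```

```text
t 15.02 ch [34.16  1.68] z 70.22 rot [ 3.1411 -0.0065  0.197 ] Fch [2.9 0.4 2.2] M [ 0.17 -0.49  0.03] op 0.647
```

Emit:
carry_out --increments '[[[0.003,0,0,0,0,0],[0.006,0,0,0,0,0],[0.006,0,0,0,0,0]]]'

```text
clock: 15.27
eef_pos: [629.2, 9.0, 70.0]
tcp_rot: [3.141, -0.007, 0.197]
contact_force: [6.2, 1.9, 2.1]
opening: 0.647
```

```bash
python3 - <<'E'
from h import *
st()
E
```

```text
t 15.27 ch [36.88  1.62] z 69.99 rot [ 3.1409 -0.0073  0.197 ] Fch [6.5 0.7 2.1] M [ 0.21 -1.21 -0.07] op 0.647
```

Emit:
carry_out --increments '[[[0.003,0,0,0,0,0],[0.005,0,0,0,0,0],[0.005,0,0,0,0,0]]]'

```text
clock: 15.52
eef_pos: [629.9, 9.3, 69.3]
tcp_rot: [3.141, -0.005, 0.197]
contact_force: [5.4, 1.7, 0.7]
opening: 0.648
```

```bash
python3 - <<'E'
from h import *
st()
E
```

```text
t 15.52 ch [37.66  1.77] z 69.29 rot [ 3.1413 -0.0047  0.1971] Fch [5.6 0.6 0.7] M [ 0.2  -1.16  0.  ] op 0.648
```

Emit:
carry_out --increments '[[[0.003,0,0,0,0,0],[0.005,0,0,0,0,0],[0.005,0,0,0,0,0]]]'

```text
clock: 15.77
eef_pos: [630.7, 9.6, 68.9]
tcp_rot: [-3.142, -0.002, 0.197]
contact_force: [3.1, 0.3, 2.9]
opening: 0.643
```

Emit:
carry_out --increments '[[[0.003,0,0,0,0,0],[0.005,0,0,0,0,0],[0.005,0,0,0,0,0]]]'

```text
clock: 16.02
eef_pos: [631.1, 9.7, 69.0]
tcp_rot: [-3.141, 0.001, 0.197]
contact_force: [-3.6, -1.6, 8.6]
opening: 0.648
```

```bash
python3 - <<'E'
from h import *
st()
E
```

```text
t 16.02 ch [38.93  1.95] z 68.95 rot [-3.1413e+00  1.0000e-03  1.9710e-01] Fch [-3.8 -0.8  8.6] M [-0.17  0.3  -0.04] op 0.648
```

Emit:
carry_out --increments '[[[0.003,0,0,0,0,0],[0.005,0,0,0,0,0],[0.005,0,0,0,0,0]]]'

```text
clock: 16.27
eef_pos: [631.7, 9.9, 69.0]
tcp_rot: [-3.141, 0.004, 0.197]
contact_force: [-9.7, -2.7, 15.5]
opening: 0.649
```

Emit:
carry_out --increments '[[[0.003,0,0,0,0,0],[0.005,0,0,0,0,0],[0.005,0,0,0,0,0]]]'

```text
clock: 16.52
eef_pos: [632.2, 10.0, 69.0]
tcp_rot: [-3.141, 0.007, 0.197]
contact_force: [-16.2, -4.6, 20.8]
opening: 0.649
```

```bash
python3 - <<'E'
from h import *
st()
E
```

```text
t 16.52 ch [40.04  2.01] z 69.04 rot [-3.1408  0.0068  0.1974] Fch [-16.7  -1.4  20.8] M [-0.63  1.81  0.04] op 0.649
```

Force now rises at the arm's own compliance rate, so it's a hard stop. I'll relax the push, then open and inspect.

Emit:
carry_out --increments '[[[-0.005,0,0,0,0,0],[-0.011,0,0,0,0,0],[-0.011,0,0,0,0,0]]]'

```text
clock: 16.77
eef_pos: [631.3, 9.8, 68.9]
tcp_rot: [-3.141, -0.001, 0.197]
contact_force: [-3.2, -0.6, 5.8]
opening: 0.65
```

```bash
python3 - <<'E'
from h import *
st()
E
```

```text
t 16.77 ch [39.16  1.97] z 68.92 rot [-3.1414e+00 -1.0000e-03  1.9700e-01] Fch [-3.3  0.   5.8] M [-0.05  0.1  -0.02] op 0.65
```

Emit:
carry_out --increments '[[[0,0,0,0,0,0],[0,0,0,0,0,0],[0,0,0,0,0,0],[0,0,0,0,0,0],[0,0,0,0,0,0]]]' --hand 0

```text
clock: 17.18
eef_pos: [632.2, 9.9, 68.7]
tcp_rot: [-3.141, -0.002, 0.197]
contact_force: [0.4, -0.2, -0.3]
opening: 1.004
```

Emit:
carry_out --increments '[[[0,0,-0.03,0,0,0],[0,0,-0.1,0,0,0],[0,0,-0.2,0,0,0],[0,0,-0.3,0,0,0],[0,0,-0.36,0,0,0]]]'

```text
clock: 17.6
eef_pos: [633.3, 9.8, 218.1]
tcp_rot: [3.141, -0.007, 0.197]
contact_force: [1.5, -0.6, 0.2]
opening: 0.999
```

```bash
python3 - <<'E'
from h import *
st()
inc([380,30,260],0.197)
E
```

```text
t 17.6 ch [41.1   1.64] z 218.15 rot [ 3.1408 -0.0071  0.1971] Fch [ 1.3 -0.9  0.2] M [0.03 0.   0.03] op 0.999
inc [-0.61034, -0.17332, -0.1091, 0.0008, -0.00677, 5e-05] dist 257.5128640126235 rot rows 0.0571029127129604
```

Clear of the pack. I'll back the arm out of the top camera's view and check.

Emit:
carry_out --increments '[[[-0.08,0,-0.03,0,0,0],[-0.18,0,-0.06,0,0,0],[-0.28,0,-0.1,0,0,0],[-0.38,0,-0.1,0,0,0],[-0.47,0,-0.1,0,0,0]]]'

```text
clock: 18.02
eef_pos: [445.6, -27.2, 253.9]
tcp_rot: [3.141, -0.004, 0.197]
contact_force: [-0.5, 0.3, 0.2]
opening: 0.999
```

Emit:
carry_out --increments '[[[-0.08,0,0,0,0,0],[-0.12,0,0,0,0,0],[-0.12,0,0,0,0,0]]]'

```text
clock: 18.27
eef_pos: [397.1, -36.7, 253.0]
tcp_rot: [3.142, -0.002, 0.196]
contact_force: [0.8, 0.2, -0.4]
opening: 0.998
```

```bash
python3 - <<'E'
from h import *
np.set_printoptions(precision=1,suppress=True)
st()
for n in("top","side"):
    f=optics.grab_frame(n); X=cloud(f)
    cv2.imwrite(f"pics/{n}4.png",f["img"][:,:,::-1])
    for z0,z1,nm in((84,100,"packtop"),(70,82,"wall"),(29,41,"deck")):
        m=(X[...,2]>z0)&(X[...,2]<z1)&(abs(X[...,0]-610)<130)&(abs(X[...,1])<85)
        q=w2ch(X[m])
        if len(q)>5: c,s,a,b=rect(q); print(n,nm,len(q),np.median(X[m][:,2]),c,s,a,np.percentile(q,[1,99],axis=0).ravel())
    for t in ("pack_center","home","pack_b_center","charger"):
        print(t,[(np.array(d["point"]),w2ch(np.array(d["point"])),round(d["confidence"],2)) for d in nets.tip_of(t,n)])
    c=(f["img"][130:250,220:360] if n=="top" else f["img"][150:250,200:330])
    cv2.imwrite(f"pics/{n}4c.png",cv2.resize(c[:,:,::-1],None,fx=4.5,fy=4.5,interpolation=cv2.INTER_CUBIC))
E
```

```text
t 18.27 ch [-199.7    2.1] z 252.95 rot [ 3.1 -0.   0.2] Fch [ 0.8 -0.  -0.4] M [-0.1 -0.   0. ] op 0.998
top packtop 665 92.44073162770424 (39.98286819458008, -4.731914520263672) (66.39203643798828, 88.78215026855469) 88.5871810913086 [ -3.5 -27.7  80.4  27.7]
top wall 292 77.7809545735386 (48.741233825683594, -3.190967559814453) (106.47154998779297, 109.44593048095703) 1.1012855768203735 [ -3.6 -56.1 101.2  51.2]
top deck 2222 35.96707362015718 (0.5589218139648438, -2.592498779296875) (197.95510864257812, 129.88710021972656) 0.19951476156711578 [-95.9 -66.1  86.9  61.4]
pack_center [(array([630.6,  13.7,  59.3]), array([39.2,  6. ]), 0.96)]
home [(array([635.6,   6.7,  64.1]), array([42.8, -1.9]), 0.6), (array([359.9, 120. ,   3.9]), array([-205.5,  163.1]), 0.28)]
pack_b_center [(array([ 652.1, -278.7,   64.6]), array([   3.2, -285. ]), 0.77)]
charger [(array([586.4,  -0.6,  -2.7]), array([-6.9,  0.6]), 0.92), (array([ 615.7, -259.8,   -0.5]), array([ -28.8, -259.4]), 0.8)]
side packtop 313 90.66652536436881 (37.136043548583984, 4.213605880737305) (84.26599884033203, 64.79993438720703) 3.25119948387146 [ -4.1 -25.3  78.5  33.2]
side wall 240 76.44488400851924 (71.51190948486328, 18.86620330810547) (92.60811614990234, 126.07071685791016) 47.98103713989258 [ -2.9 -48.6  99.6  56.5]
side deck 1017 34.887552567712284 (-0.28717041015625, 1.97052001953125) (139.01971435546875, 200.73507690429688) 89.92635345458984 [-97.5 -62.3  95.3  67.9]
pack_center [(array([627.,   7.,  64.]), array([34.4,  0.1]), 0.9)]
home [(array([629.5,   5.9,  63.8]), array([36.6, -1.5]), 0.69)]
pack_b_center [(array([ 656.6, -269.4,   61.8]), array([   9.4, -276.8]), 0.8)]
charger [(array([ 615.8, -260.2,   -1.8]), array([ -28.8, -259.8]), 0.8), (array([591.8,  -3.1,   3. ]), array([-2.1, -2.9]), 0.7)]
```

View pics/side4c.png

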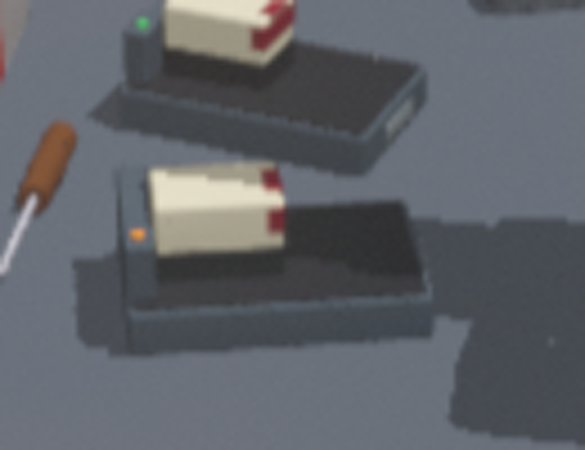

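View pics/top4c.png

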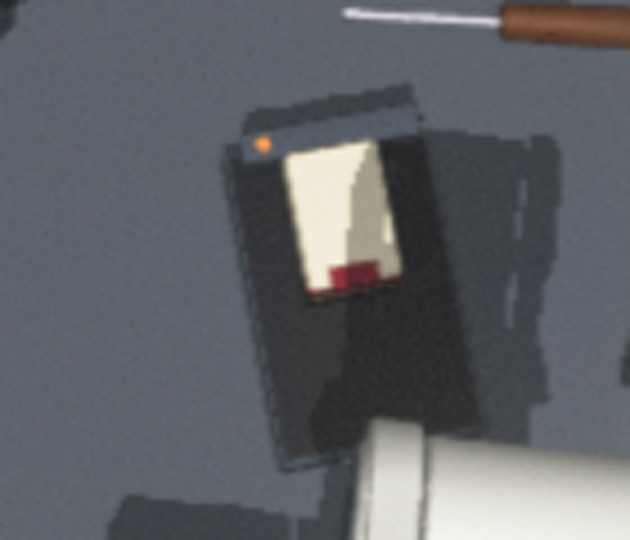

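Both crops show the pack flush against the back stop, top view (285–400, 140–295) and side view (150–285, 165–255). By depth it spans charger x from −3.5 to +80.4 mm, and its top is 56.5 mm above the deck. I'm handing it in.

```bash
python3 - <<'E'
from h import *
st(); print(r.sign_off())
E
```

```text
t 18.77 ch [-195.89    1.8 ] z 252.17 rot [-3.1414e+00 -2.1000e-03  1.9740e-01] Fch [ 0.6 -0.2  0.1] M [ 0.01 -0.02 -0.04] op 0.999
the job is handed in; nothing more can be done
None
```

The loose pack is on the free charger, against the back stop and let go. I handed the job in at 18.8 s; the system reports no verdict.

- **Sliding on:** I gripped the pack across its width and set it on the deck by feel. It went onto the shoe at the first try with no sideways search. It rode over the catch at up to about 15 N, with about 12 N upwards. The catch then pulled it about 6 N forward into the notch, and I pressed it onto the stop at about 17 N.
- **Last checks:** By depth from the top camera, the pack spans −3.5 to +80.4 mm along the charger, so its centre is at about 38.5 mm (38 mm wanted). It is square to the charger, and its top is 56.5 mm above the deck. The side camera puts its centre at about 37 mm. The arm is well clear and the wrist force is near zero.
- **Disagreements:** The two cameras differ by 4–7 mm in sideways position, which is more than the stated 2 mm calibration. The networks put the pack centre at 39.2 mm (top) and 34.4 mm (side), so I relied on depth and force. The catch itself can't be seen under the pack; that it sprang up is judged from the forward pull, the pack dropping back to the deck and the final position.
- **Other things:** The occupied charger's pack looks unmoved in the pictures, and the networks' readings of it are unchanged from the start to within about 4 mm. I kept the arm clear of the loose items but did not measure them again at the end.

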